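# Fold the probe thermometer and stow it in its sloping case

### The job

Put the probe thermometer away: while it lies on the counter, outside the case, fold its probe fully home into the slot in its side, then lay it gently, display up, flat into the pocket of the empty case on the sloping stand (either end up) and let go. Do not drop it, and leave the other things on the counter where they stand.

Things in the scene. Friction and masses are not known exactly. Their poses are not given: they have to be found in the camera images.
- thermo_center (a point): Fold-out probe thermometer, loose on the counter, display up: plain black bar 156 mm long (x), 40 wide (y), 22 thick (z), about 150 g. Point: centre of the bar, 11 mm above its underside. x runs along the bar to its hinge end, z out of the display face. Grip it across the two long sides (y = +20 and -20 mm).
- thermometer: The same bar; origin at the centre of its underside, same axes. Its side at y = -20 mm has an open slot along the whole length, 6 to 16 mm above the underside, into which the probe folds. The opposite side is plain.
- thermo_hinge (a point): Hinge pin of the thermometer's probe, parallel to the bar's z, at x = +64, y = -15.5 mm from the bar's centre, at mid-thickness (11 mm above the underside); same axes as the bar. Probe: round, reaches 119 mm from the pin; its first 36 mm is an 8 mm thick sleeve, the rest a 5 mm steel stem.
- probe (a joint): Probe angle (rad): 0 = home in the slot, along the bar's -x; pi/2 = straight out along the bar's -y; grows counter-clockwise seen from the display side; stop at 2.6. Slightly stiff hinge (0.012 N m), stays where left; swings when the stem is pushed sideways, the bar staying put if pushed slowly. Home, the stem lies 2 mm inside the bar's side; pushed flush with the side it reads about 0.03: good.
- pocket (a point): Centre of the floor of the empty case's pocket, on a stand sloping 30 degrees: x up the slope (away from the robot and up), y across, z square out of the case. Grey foam pocket 166 mm long (x), 50 wide (y), 12 deep. The thermometer lies in it either end up, display out, its centre then 11 mm out along z.
- case_a: The empty grey open case, 194 (x) x 122 (y) x 28 mm (z), lid off, fixed on its aluminium stand; origin under its centre, 14 mm below the pocket floor, same axes as the pocket. Beside the pocket's middle, on either side, a finger scoop 62 mm long (x) and as deep as the pocket reaches out to the case's wall, 57 mm from the centre line; wall top 14 mm above the pocket floor.
- pocket_taken (a point): Centre of the pocket's floor of the other case, of the same form on a like stand beside it, already filled by another, folded thermometer (fixed); same axes. The two stands may change places.
- bowl: Bystander: dark brown mixing bowl, 132 mm across the rim, 95 mm high, with a wooden stick in it; origin under its centre.
- jar_front: Bystander: amber jar with black lid, 69 mm across, 70 mm high, in front of the stands; origin under its centre.
- jar_right: Bystander: amber jar with black lid, 73 mm across, 66 mm high, to the right; origin under its centre.
- tin: Bystander: flat aluminium tin, 68 mm across, 22 mm high; origin under its centre.
- spatula: Bystander: wooden spatula lying flat, 182 mm long, 26 mm wide, 6 mm thick; x along it; origin under it near its middle.
- lids: Bystander: the two case lids, stacked, 198 x 126 x 43 mm; origin under the centre.
- beaker: Bystander: small glass beaker, 64 mm across, 75 mm high; origin under its centre.

How it is judged:
On the way:
1. the probe is folded home while the thermometer is still outside the case (value of joint probe below 0.1 rad and distance between thermo_center and pocket above 0.1 m), for 0.2 s.
At the end, for the whole second after the job is handed in: Probe angle under 0.1 rad; thermometer at rest and released, display up, in the empty case's pocket: centre within 9 mm of the pocket's along and across, 7 to 14.5 mm out from its floor (11 when seated), long axes within 0.12 rad, flat within 0.09 rad (value of joint probe below 0.1 rad and x of thermo_center in the frame of pocket between -0.009 and 0.009 m and y of thermo_center in the frame of pocket between -0.009 and 0.009 m and z of thermo_center in the frame of pocket between 0.007 and 0.0145 m and angle between the x axis of thermo_center and the x axis of pocket, either way round below 0.12 rad and angle between the z axis of thermo_center and the z axis of pocket, either way round below 0.09 rad and angle between thermo_center's own z axis and vertical below 1 rad and linear speed of thermometer below 0.01 m/s); the robot touches nothing.
It fails at once if the thermometer is dropped or thrown (faster than 0.5 m/s with no finger touching it: a fall of more than about 13 mm) (linear speed of thermometer above 0.5 m/s and contact force between thermometer and the fingers below 0.05 N).
It fails at once if one of the bystanders is moved by more than 25 mm (distance of any of bowl, jar_front, jar_right, tin, spatula, lids, beaker from where it was at the start of the episode above 0.025 m).
It also fails if it takes over 56 s, if anything falls off the work surface, if the arm or the gripper's body presses on something with over 40 N, if the wrist force passes 120 N, or if a joint passes its speed limit or range.

### The arm

A 7-joint arm with a two-finger parallel gripper is mounted at the origin on the work surface. World frame = base frame: x ahead of the robot, y to its left, z up, the work surface at z = 0. Lengths are in m, angles in rad, forces in N, time in s.
With the tool pointing down it reaches from about 0.4 to 0.875 m from the base axis. Payload 4.4 kg.
Tool frame: the origin (TCP) lies where the fingers leave the gripper's body, on its centre line; the fingertips stand 73 mm ahead of it and the grasp point (between the pads) lies 54 mm ahead of it; z points along the fingers, y is the direction in which the jaws open and shut (so a half turn about z gives the same grasp; the last joint's range is limited). The gripper opens to 85 mm and grips with 20 to 120 N. Pads are 22 mm wide; open, the fingers measure 114 mm over their backs; the gripper's body (76 mm by 85 mm) begins 54 mm behind the grasp point. The pads swing forward as they close: fully open they stand 13 mm farther back than shut.
Start: joints at [-0.066, 0.628, 0.038, 1.517, -0.027, 0.996, -0.02], TCP at [0.65, 0, 0.304] pointing down, gripper open.
Joint ranges: [-3.06, 3.06], [-0.37, 2.12], [-1.25, 1.32], [0.18, 2.47], [-1.1, 4.24], [0.23, 1.98], [-2.94, 2.94]. Speed limits (rad/s): [2.57, 2.57, 3.14, 3.14, 3.14, 3.14, 3.14].

### API

Orientations are given as a 3x3 rotation matrix whose columns are the frame's x, y, z axes.
In Python, from station import read_state, snapshot, close_job gives the robot as it stands.
- The arm moves only by the tool jog_arm, never from a script. Its argument "steps" is a list of rows, each an object of numbers: "dx", "dy", "dz": the shift along the world's x, y, z in units of 25 mm (1.0 is 25 mm); "turn": the turn about the world's z in rad; "claw": the closure, from 0 (fully open) to 1 (shut). A call has 1 to 20 rows; each row is the pose to reach, as a shift and turn from the pose commanded when the call began; what a row does not reach only later rows make up. A row lasts 1/8 s, in which the tool goes at most 62.5 mm and 10.7 degrees, less where a joint would pass 70% of its speed; a pose out of reach is approached as far as the arm can. A call with a gripper value outside its range is refused whole. The fingers move at their own pace and stop on an object; "newtons" is the grip in N (left out, the last holds). Time passes only in rows, so rows that repeat a pose let the fingers close. It gives the time, the measured TCP pose, the force and the opening at its end, in the units of the state.
- read_state(): the state, without advancing time (a new reading comes with each control period).
- snapshot(name): name is "scene" or "side" or "wrist"; returns a dict with "img" (384x512x3 uint8, red, green, blue), "fx", "fy", "cx", "cy" (pixels), "rvec" (rotation vector, rad) and "tvec" (3), from world to camera coordinates, as OpenCV has them. Camera axes: x right, y down, z forward; pixel columns grow to the right and rows downward; lengths in m; the calibration is good to about 2 mm. The wrist camera is an equidistant fisheye: a pixel r from the principal point sees the ray r / f radians off the axis. A picture is of the moment at which its call begins. There is no depth.
- close_job(): hands the job in, once; it reports no verdict.
The state is a dict: "clock": time; "q": joint angles; "qvel": joint speeds; "joint_torque": joint torques, N m; "tcp_pos": TCP position; "ee_rot": TCP orientation; "wrist_force": force on the tool from outside, world axes, zero at the start; "torque": the same for the moment, N m; "gripper_width": opening from 0.0 (shut) to 1.0 (fully open).
Only numpy, scipy, OpenCV 4.12 (cv2) and the standard library are available. Lean on these libraries where they do the work, as an engineer would, in place of code of your own. Each camera call takes 0.05 s, during which the arm holds its last target.

## Working session

There is one attempt and no reset: what is moved stays moved. The work goes in short steps, Python scripts to look and compute and a tool call to move; the robot and the scene stay as the last step left them, time stands still between calls to the robot, and variables do not carry over. Pictures are saved under pics/ and viewed, and the job is handed in when it is done.

Besides the shell and the picture viewer there is one more tool, called by a JSON object that holds its "op" and its "data". jog_arm: Moves the arm, as the interface text tells. Its arguments: {"type":"object","properties":{"steps":{"type":"array"},"newtons":{"type":"number"}},"required":["steps"]}

```bash
ls; mkdir -p pics
cat > h.py <<'E'
import numpy as np, cv2
from station import read_state, snapshot
def grab(n,f):
    s=snapshot(n); cv2.imwrite('pics/'+f,cv2.cvtColor(s['img'],cv2.COLOR_RGB2BGR)); 
    np.save('pics/'+f[:-4]+'.npy',s,allow_pickle=True); return s
def load(f): return np.load('pics/'+f+'.npy',allow_pickle=True).item()
def cam(s):
    R,_=cv2.Rodrigues(np.array(s['rvec'],float)); return R,np.array(s['tvec'],float).ravel()
def ray(s,u,v,fish=False):
    R,t=cam(s); a=(u-s['cx'])/s['fx']; b=(v-s['cy'])/s['fy']
    if fish:
        r=np.hypot(a,b); d=np.array([np.sin(r)*a/r,np.sin(r)*b/r,np.cos(r)]) if r>1e-9 else np.array([0,0,1.])
    else: d=np.array([a,b,1.])
    d=R.T@d; return -R.T@t, d/np.linalg.norm(d)
def onz(s,u,v,z,fish=False):
    c,d=ray(s,u,v,fish); return c+d*(z-c[2])/d[2]
def onplane(s,u,v,p,n,fish=False):
    c,d=ray(s,u,v,fish); return c+d*(np.dot(np.subtract(p,c),n)/np.dot(d,n))
def tri(s1,p1,s2,p2,f1=False,f2=False):
    c1,d1=ray(s1,*p1,f1); c2,d2=ray(s2,*p2,f2)
    A=np.stack([d1,-d2],1); k=np.linalg.lstsq(A,c2-c1,rcond=None)[0]
    a=c1+d1*k[0]; b=c2+d2*k[1]; return (a+b)/2, np.linalg.norm(a-b)
def proj(s,P,fish=False):
    R,t=cam(s); p=R@np.asarray(P)+t
    if fish:
        r=np.hypot(p[0],p[1]); th=np.arctan2(r,p[2]); return s['cx']+s['fx']*th*p[0]/r, s['cy']+s['fy']*th*p[1]/r
    return s['cx']+s['fx']*p[0]/p[2], s['cy']+s['fy']*p[1]/p[2]
E
python3 - <<'E'
from h import *
print(read_state())
for n in ['scene','side','wrist']:
    s=grab(n,n+'0.png'); R,t=cam(s); print(n,s['fx'],s['cx'],s['cy'],-R.T@t,R[2])
E
```

```text
pics
{'clock': 0.0, 'q': array([-0.06579165,  0.62933634,  0.0384597 ,  1.51838557, -0.02698103,
        0.99630027, -0.01999332]), 'qvel': array([ 0.00028057, -0.00030808,  0.00078127,  0.0012969 , -0.00011069,
        0.000344  , -0.00065754]), 'joint_torque': array([-1.11932164e-03, -5.63405585e+01,  1.22606792e+00, -1.93450052e+01,
        1.09587883e-02,  1.05136272e-02, -8.84369996e-06]), 'tcp_pos': array([6.49504226e-01, 1.08360660e-05, 3.02990019e-01]), 'ee_rot': array([[ 6.05330574e-06,  9.99998175e-01, -1.91035413e-03],
       [ 9.99999999e-01, -6.15162156e-06, -5.14588351e-05],
       [-5.14704930e-05, -1.91035382e-03, -9.99998174e-01]]), 'wrist_force': array([ 0.23776458,  0.45037386, -1.09906391]), 'torque': array([0.00112904, 0.02519116, 0.00095135]), 'gripper_width': 1.0032290866485252}
scene 458.8563308123027 258.5134245256233 191.11826414572297 [ 1.29429024 -0.84970352  1.00481722] [-0.49879142  0.54438527 -0.67442701]
side 422.1918042470914 257.1442431710754 194.5937015551616 [-0.02520551 -0.7101961   1.09157633] [ 0.46118218  0.45397525 -0.7623762 ]
wrist 297.3186396354542 261.19461853958956 190.62331502495417 [0.64971273 0.08240185 0.37277869] [-0.00140013 -0.32375946 -0.94613839]
```

View pics/scene0.png

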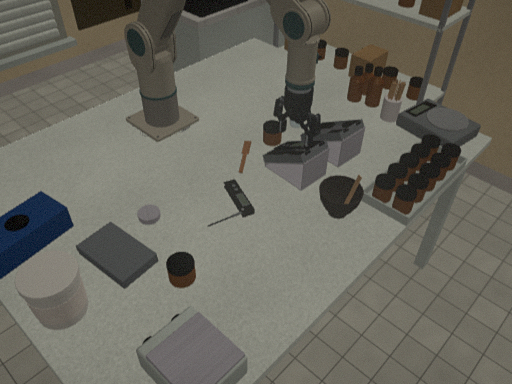

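View pics/side0.png

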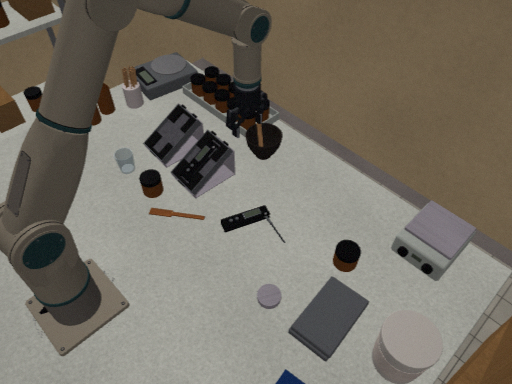

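View pics/wrist0.png

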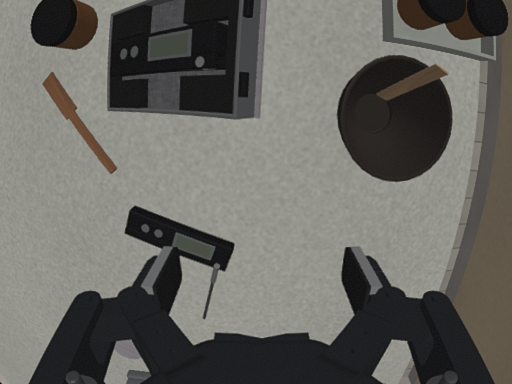

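Run:
```python
from h import *
s=load('side0');w=load('wrist0');c=load('scene0')
for n,(u,v) in dict(bar=(245,218),probe_tip=(284,241),bowl=(264,145),jarf=(150,190),jarr=(346,260),tin=(269,296),case=(205,160),case2=(174,132)).items(): print(n,onz(s,u,v,0.02))
for n,(u,v) in dict(bar=(180,238),tip=(205,317),bowl=(395,120)).items(): print('w',n,onz(w,u,v,0.02,True))
print(cam(w)[0])
def crop(f,x0,y0,x1,y1,k,o):
    im=cv2.imread('pics/'+f)[y0:y1,x0:x1]; cv2.imwrite('pics/'+o,cv2.resize(im,None,fx=k,fy=k,interpolation=cv2.INTER_CUBIC))
crop('side0.png',135,90,295,250,5*.74,'c1.png' )
crop('scene0.png',190,110,380,240,4,'c2.png')
crop('wrist0.png',0,0,330,330,1.8,'c3.png')
```

```text
bar [ 0.52674014 -0.1147695   0.02      ]
probe_tip [ 0.55167307 -0.26105957  0.02      ]
bowl [0.81020179 0.08161514 0.02      ]
jarf [0.37916694 0.19124304 0.02      ]
jarr [ 0.63398811 -0.43453447  0.02      ]
tin [ 0.38827599 -0.35689468  0.02      ]
case [0.60277628 0.17253975 0.02      ]
case2 [0.61468943 0.36880173 0.02      ]
w bar [ 0.53749679 -0.10730633  0.02      ]
w tip [ 0.55902718 -0.25286088  0.02      ]
w bowl [0.81794574 0.05598406 0.02      ]
[[ 9.99998697e-01  3.06551318e-04 -1.58473184e-03]
 [ 8.03111889e-04 -9.46139377e-01  3.23758605e-01]
 [-1.40012857e-03 -3.23759456e-01 -9.46138391e-01]]
```

View pics/c1.png

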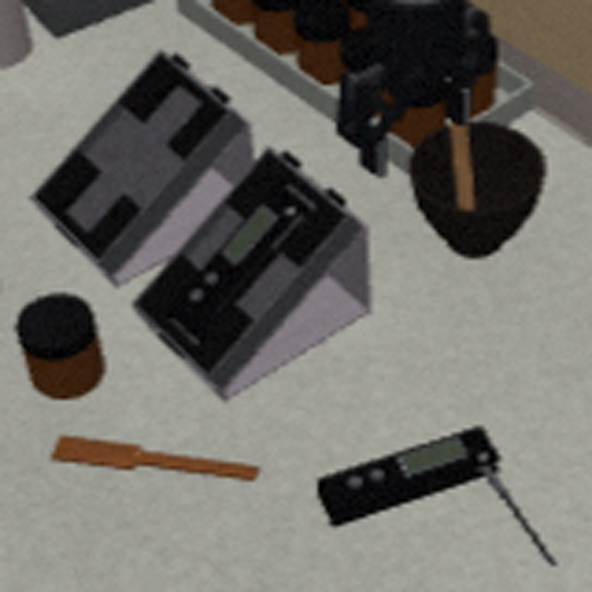

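View pics/c2.png

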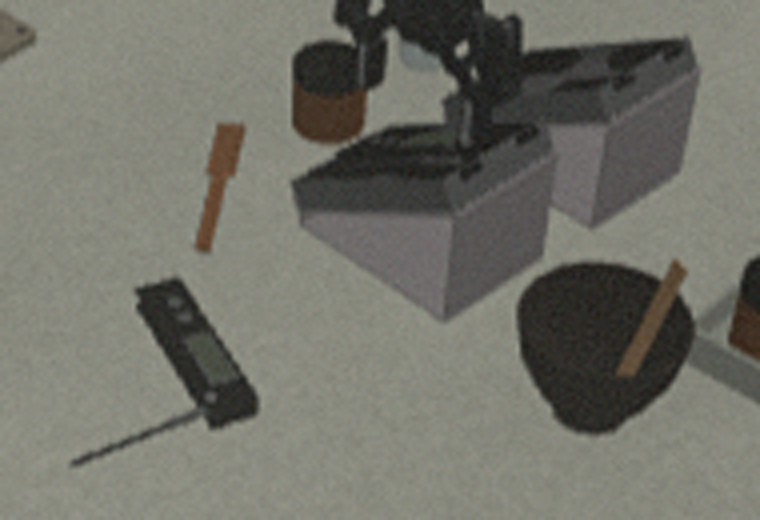

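View pics/c3.png

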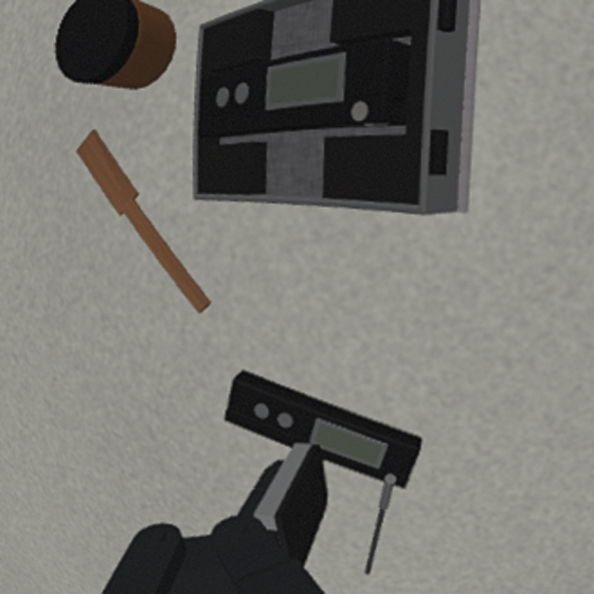

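{"op": "jog_arm", "data": {"steps": [{"dx":-0.5,"dy":2},{"dx":-1,"dy":4},{"dx":-1.5,"dy":6},{"dx":-2,"dy":8},{"dx":-2,"dy":10},{"dx":-2,"dy":12},{"dx":-2,"dy":14},{"dx":-2,"dy":16},{"dx":-2,"dy":17},{"dx":-2,"dy":17},{"dx":-2,"dy":17}]}}

```text
schema error: expected keys dx, dy, dz, turn, claw
```

Run:
```python
from h import *
s=grab('wrist','wrist1.png'); print(read_state()['tcp_pos'],read_state()['clock'])
s=grab('scene','scene1.png')
im=cv2.imread('pics/scene1.png')[110:240,190:380]; cv2.imwrite('pics/c4.png',cv2.resize(im,None,fx=4,fy=4,interpolation=cv2.INTER_CUBIC))
```

```text
[ 6.49725515e-01 -7.36843887e-06  3.03353189e-01] 0.2
```

View pics/wrist1.png

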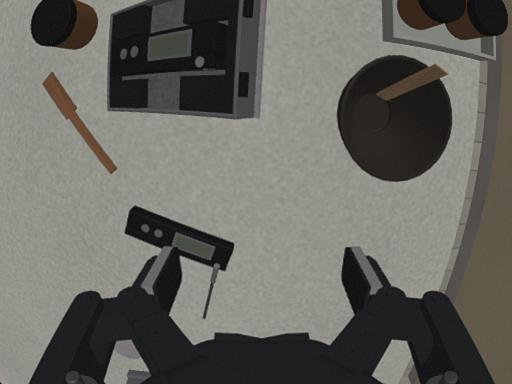

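View pics/c4.png

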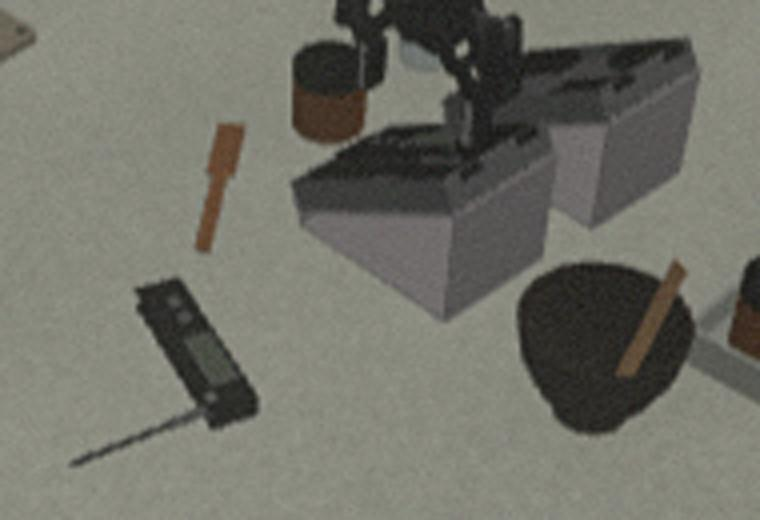

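{"op": "jog_arm", "data": {"steps": [{"dx":-0.5,"dy":2,"dz":0,"turn":0,"claw":0},{"dx":-1,"dy":4,"dz":0,"turn":0,"claw":0},{"dx":-1.5,"dy":6,"dz":0,"turn":0,"claw":0},{"dx":-2,"dy":8,"dz":0,"turn":0,"claw":0},{"dx":-2,"dy":10,"dz":0,"turn":0,"claw":0},{"dx":-2,"dy":12,"dz":0,"turn":0,"claw":0},{"dx":-2,"dy":12,"dz":0,"turn":0,"claw":0},{"dx":-2,"dy":12,"dz":0,"turn":0,"claw":0}]}}

```text
clock: 1.25
tcp_pos: [0.6, 0.2994, 0.3036]
ee_rot: [[-0.0, 1.0, -0.0], [1.0, 0.0, -0.001], [-0.001, -0.0, -1.0]]
wrist_force: [0.0, -0.9, 0.9]
gripper_width: 1.0
```

Run:
```python
from h import *
s=grab('wrist','wrist1.png'); print(read_state()['tcp_pos'],read_state()['clock'])
s=grab('scene','scene1.png')
im=cv2.imread('pics/scene1.png')[110:240,190:380]; cv2.imwrite('pics/c4.png',cv2.resize(im,None,fx=4,fy=4,interpolation=cv2.INTER_CUBIC))
```

```text
[0.60035893 0.29838367 0.30371374] 1.3
```

View pics/wrist1.png

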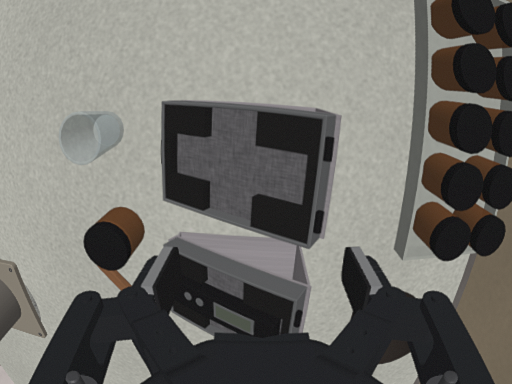

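View pics/c4.png

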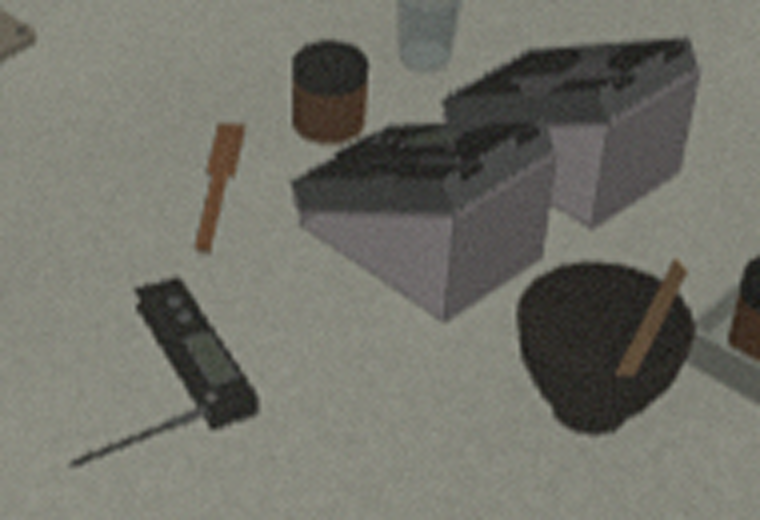

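Run:
```python
import cv2
im=cv2.imread('pics/wrist1.png')[85:265,145:355]; cv2.imwrite('pics/c5.png',cv2.resize(im,None,fx=3.3,fy=3.3,interpolation=cv2.INTER_CUBIC))
im=cv2.imread('pics/side0.png')[95:205,135:245]; cv2.imwrite('pics/c6.png',cv2.resize(im,None,fx=5.4,fy=5.4,interpolation=cv2.INTER_CUBIC))
```

```text
(no output)
```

View pics/c5.png

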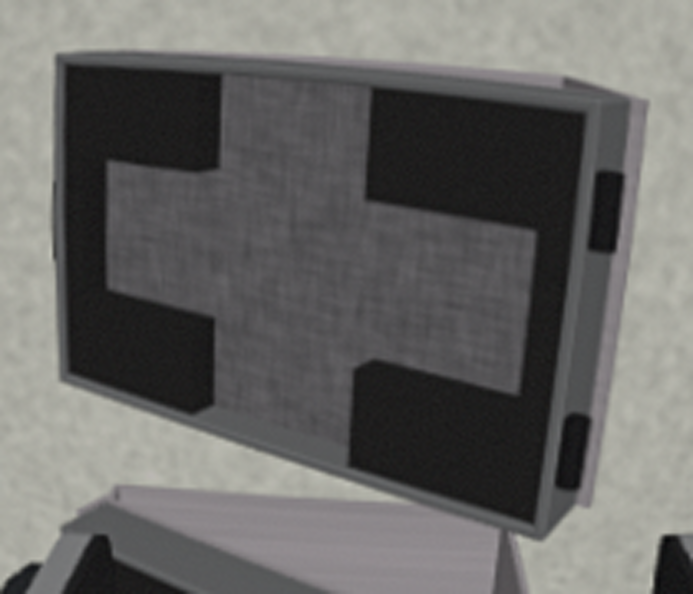

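View pics/c6.png

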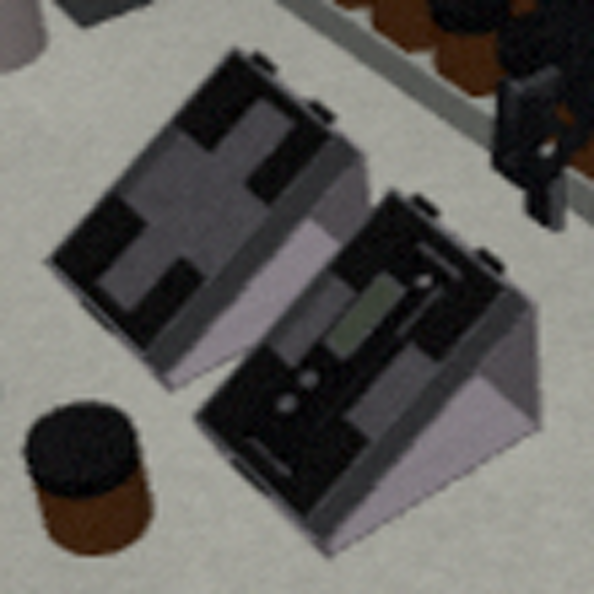

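```bash
cat > case.py <<'E'
from h import *
from scipy.spatial.transform import Rotation as Ro
def pnp(s,obj,px,fish):
    R,t=cam(s); n=[]
    for u,v in px:
        c,d=ray(s,u,v,fish); e=R@d; n.append(e[:2]/e[2])
    n=np.array(n); ok,rv,tv=cv2.solvePnP(np.array(obj,float),n,np.eye(3),None)
    pr,_=cv2.projectPoints(np.array(obj,float),rv,tv,np.eye(3),None)
    Rc,_=cv2.Rodrigues(rv); return R.T@Rc, R.T@(tv.ravel()-t), np.abs((pr[:,0]-n)*300).round(1)
E
python3 - <<'E'
from case import *
np.set_printoptions(precision=4,suppress=True)
w=load('wrist1')
obj=[(-97,61,14),(97,61,14),(97,-61,14),(-97,-61,14),(-83,25,0),(83,25,0),(83,-25,0),(-83,-25,0)]
obj=np.array(obj)/1000
px=np.array([(57,55),(601,97),(541,538),(61,380),(107,160),(537,231),(520,395),(107,290)])/3.3+[145,85]
for sel in [slice(0,8),slice(0,4),slice(4,8)]:
    R,t,e=pnp(w,obj[sel],px[sel],True); print(t,Ro.from_matrix(R).as_euler('ZYX',degrees=True)); print(e.tolist())
R,t,e=pnp(w,obj,px,True)
s=load('side0')
pxs=np.array([(48,262),(238,50),(365,155),(172,388)])/5.4+[135,95]
order=[0,1,2,3]
for P,q in zip(obj[:4],pxs): print(proj(s,R@P+t),q)
# triangulated corners
T=[tri(w,px[i],s,pxs[i],True) for i in range(4)]
for a in T: print(a)
print(np.mean([a[0] for a in T],0)-R[:,2]*.014)
E
```

```text
[0.5709 0.3074 0.0709] [ -3.5931 -29.8141  -1.1458]
[[0.1, 0.6], [2.5, 1.4], [1.4, 0.1], [1.1, 0.5], [0.5, 1.1], [3.0, 1.9], [1.8, 0.3], [0.1, 0.0]]
[0.5723 0.3085 0.0727] [ -3.5712 -29.923   -0.815 ]
[[0.3, 0.4], [0.4, 0.2], [0.5, 0.0], [0.2, 0.1]]
[0.5694 0.3047 0.0638] [ -4.1104 -28.8293   0.8727]
[[0.2, 0.0], [0.3, 0.0], [0.3, 0.0], [0.2, 0.1]]
(np.float64(143.78241947398516), np.float64(144.94093929143156)) [143.8889 143.5185]
(np.float64(179.0394675513857), np.float64(104.82114114248863)) [179.0741 104.2593]
(np.float64(198.5037530533756), np.float64(121.20247783104136)) [202.5926 123.7037]
(np.float64(161.7769717566889), np.float64(162.97252480637204)) [166.8519 166.8519]
(array([0.4865, 0.3749, 0.039 ]), np.float64(0.0001328668938228297))
(array([0.6539, 0.3648, 0.1314]), np.float64(0.00031228008996507224))
(array([0.6501, 0.2335, 0.1202]), np.float64(0.006353816925684944))
(array([0.4781, 0.2434, 0.0207]), np.float64(0.015427081976384758))
[0.5741 0.3034 0.0657]
```

```bash
cat >> case.py <<'E'
from scipy.optimize import least_squares
def Rof(yaw,slope=30): return Ro.from_euler('ZY',[yaw,-np.radians(slope)]).as_matrix()
E
python3 - <<'E'
from case import *
np.set_printoptions(precision=4,suppress=True)
w=load('wrist1');s=load('side0')
obj=np.array([(-97,61,14),(97,61,14),(97,-61,14),(-97,-61,14),(83,25,12),(-83,-25,0)])/1000
px=np.array([(57,55),(601,97),(541,538),(61,380),(537,231),(107,290)])/3.3+[145,85]
pxs=np.array([(48,262),(238,50)])/5.4+[135,95]
def res(p,side=True):
    R=Rof(p[3]); r=[np.subtract(proj(w,R@o+p[:3],True),q) for o,q in zip(obj,px)]
    if side: r+=[np.subtract(proj(s,R@o+p[:3]),q) for o,q in zip(obj[:2],pxs)]
    return np.ravel(r)
for sd in (True,False):
    f=least_squares(res,[.57,.308,.07,-.06],kwargs=dict(side=sd)); print(f.x,f.fun.reshape(-1,2).round(1).tolist())
E
```

```text
[ 0.5722  0.3086  0.0737 -0.0649] [[-0.4, -0.4], [-0.4, 0.6], [0.6, 0.5], [-0.0, 0.1], [-0.3, -0.3], [0.9, -0.6], [-0.3, 0.4], [-0.2, -0.5]]
[ 0.5722  0.3086  0.0738 -0.0646] [[-0.5, -0.4], [-0.4, 0.5], [0.6, 0.5], [-0.1, 0.1], [-0.3, -0.3], [0.8, -0.6]]
```

{"op": "jog_arm", "data": {"steps": [{"dx":0,"dy":-2,"dz":0,"turn":0,"claw":0},{"dx":-0.5,"dy":-4,"dz":0,"turn":0,"claw":0},{"dx":-1,"dy":-6,"dz":0,"turn":0,"claw":0},{"dx":-1.5,"dy":-8,"dz":0,"turn":0,"claw":0},{"dx":-2,"dy":-10,"dz":0,"turn":0,"claw":0},{"dx":-2,"dy":-12,"dz":-0.5,"turn":0,"claw":0},{"dx":-2,"dy":-14,"dz":-1,"turn":0,"claw":0},{"dx":-2,"dy":-16,"dz":-1.5,"turn":0,"claw":0},{"dx":-2,"dy":-18,"dz":-2,"turn":0,"claw":0},{"dx":-2,"dy":-20,"dz":-2,"turn":0,"claw":0},{"dx":-2,"dy":-20,"dz":-2,"turn":0,"claw":0},{"dx":-2,"dy":-20,"dz":-2,"turn":0,"claw":0}]}}

```text
clock: 2.85
tcp_pos: [0.5494, -0.2007, 0.2541]
ee_rot: [[0.002, 1.0, -0.0], [1.0, -0.002, 0.0], [0.0, -0.0, -1.0]]
wrist_force: [0.1, 0.4, 0.1]
gripper_width: 1.002
```

Run:
```python
from h import *
s=grab('wrist','wrist2.png'); print(read_state()['tcp_pos'],read_state()['clock'])
print(proj(s,(.53,-.11,.02),True))
```

```text
[ 0.54974176 -0.19951729  0.25408726] 2.9
(np.float64(241.5933305481731), np.float64(84.79519690150164))
```

View pics/wrist2.png

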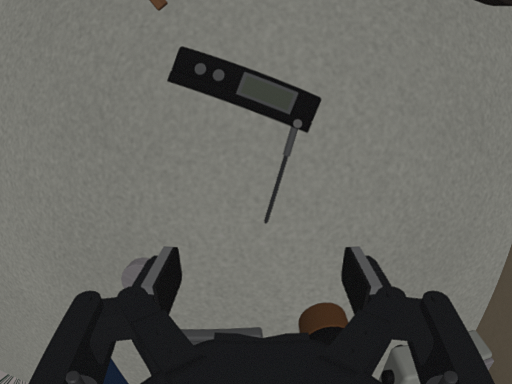

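Run:
```python
from h import *
np.set_printoptions(precision=4,suppress=True)
w=load('wrist2'); g=cv2.cvtColor(w['img'],cv2.COLOR_RGB2GRAY)
g=cv2.GaussianBlur(g,(3,3),0)
m=np.zeros_like(g); m[30:140,150:335]=(g[30:140,150:335]<75)*255
m=cv2.morphologyEx(m,cv2.MORPH_CLOSE,np.ones((9,9))); m=cv2.morphologyEx(m,cv2.MORPH_OPEN,np.ones((9,9)))
cs,_=cv2.findContours(m,cv2.RETR_EXTERNAL,cv2.CHAIN_APPROX_NONE); c=max(cs,key=cv2.contourArea)
P=np.array([onz(w,*p[0],.022,True)[:2] for p in c],np.float32)
(ce,wh,a)=cv2.minAreaRect(P); print(ce,wh,a, cv2.boxPoints((ce,wh,a)))
h=onz(w,297,124,.022,True); t=onz(w,266,221,.011,True); print('hinge',h,'tip',t,np.linalg.norm(t[:2]-h[:2]))
for u,v in [(291,142),(289,154)]: print(onz(w,u,v,.011,True))
# side check
s=load('side0')
for p in cv2.boxPoints((ce,wh,a)): print(proj(s,(*p,.022)))
```

```text
(0.5310137867927551, -0.1146385669708252) (0.0447862446308136, 0.15424509346485138) 68.44721984863281 [[ 0.4511 -0.1071]
 [ 0.5945 -0.1638]
 [ 0.611  -0.1221]
 [ 0.4675 -0.0655]]
hinge [ 0.586  -0.1499  0.022 ] tip [ 0.5549 -0.2623  0.011 ] 0.11661288855518309
[ 0.5813 -0.1705  0.011 ]
[ 0.5794 -0.1836  0.011 ]
(np.float64(225.59091976898884), np.float64(229.74696257178755))
(np.float64(270.9455612912638), np.float64(214.65335216163288))
(np.float64(265.30040370928873), np.float64(204.5802566562874))
(np.float64(220.67481088554482), np.float64(219.06931484552365))
```

Run:
```python
from h import *
np.set_printoptions(precision=3,suppress=True)
H=np.array([.5855,-.151]); C0=np.array([.55,-.2])
s=load('side0')
for p in [(152,212),(180,215),(204,218)]: print('spat',onz(s,*p,.005))
r=.095
for d in [100,92,86,80,74,68,62,56,50,44,38,32,26,20,15,10,6,4]:
    f=np.radians(158.45+d); u=np.array([np.cos(f),np.sin(f)]); n=np.array([u[1],-u[0]])
    c=H+r*u-n*(.0025+.0145*abs(n[0])+.011*abs(n[1])) - (n*.018 if d==100 else 0)
    print(d,c,(c-C0)/.025)
```

```text
spat [0.334 0.121 0.005]
spat [0.392 0.048 0.005]
spat [ 0.44  -0.015  0.005]
100 [ 0.603 -0.251] [ 2.106 -2.059]
92 [ 0.572 -0.247] [ 0.896 -1.887]
86 [ 0.563 -0.245] [ 0.515 -1.819]
80 [ 0.553 -0.243] [ 0.134 -1.71 ]
74 [ 0.544 -0.239] [-0.239 -1.557]
68 [ 0.535 -0.234] [-0.601 -1.362]
62 [ 0.526 -0.228] [-0.945 -1.123]
56 [ 0.518 -0.221] [-1.266 -0.842]
50 [ 0.511 -0.213] [-1.558 -0.521]
44 [ 0.505 -0.204] [-1.814 -0.164]
38 [ 0.499 -0.194] [-2.03   0.226]
32 [ 0.495 -0.184] [-2.201  0.643]
26 [ 0.492 -0.173] [-2.323  1.083]
20 [ 0.49  -0.162] [-2.394  1.507]
15 [ 0.489 -0.155] [-2.424  1.794]
10 [ 0.489 -0.148] [-2.433  2.087]
6 [ 0.489 -0.142] [-2.423  2.324]
4 [ 0.49  -0.139] [-2.413  2.444]
```

{"op": "jog_arm", "data": {"steps": [{"dx":1,"dy":-1,"dz":0,"turn":0,"claw":1},{"dx":2.1,"dy":-2.06,"dz":-1,"turn":0,"claw":1},{"dx":2.1,"dy":-2.06,"dz":-2,"turn":0,"claw":1},{"dx":2.1,"dy":-2.06,"dz":-3,"turn":0,"claw":1},{"dx":2.1,"dy":-2.06,"dz":-4,"turn":0,"claw":1},{"dx":2.1,"dy":-2.06,"dz":-5,"turn":0,"claw":1},{"dx":2.1,"dy":-2.06,"dz":-6,"turn":0,"claw":1},{"dx":2.1,"dy":-2.06,"dz":-6.6,"turn":0,"claw":1},{"dx":2.1,"dy":-2.06,"dz":-7,"turn":0,"claw":1},{"dx":2.1,"dy":-2.06,"dz":-7,"turn":0,"claw":1}]}}

```text
clock: 4.15
tcp_pos: [0.6024, -0.2511, 0.0787]
ee_rot: [[-0.0, 1.0, -0.001], [1.0, 0.0, 0.0], [0.0, -0.001, -1.0]]
wrist_force: [1.5, -0.3, 0.5]
gripper_width: 0.002
```

Run:
```python
from h import *
s=grab('side','side3.png'); c=grab('scene','scene3.png'); w=grab('wrist','wrist3.png')
p=read_state()['tcp_pos']; print(p)
for k,S in (('side',s),('scene',c)): print(k,proj(S,p+[0,0,-.073]))
a=cv2.imread('pics/side3.png')[180:280,210:330]; b=cv2.imread('pics/scene3.png')[150:250,190:310]
cv2.imwrite('pics/c7.png',np.vstack([cv2.resize(a,None,fx=3,fy=3,interpolation=cv2.INTER_CUBIC),cv2.resize(b,None,fx=3,fy=3,interpolation=cv2.INTER_CUBIC)]))
```

```text
[ 0.60306    -0.25166195  0.07979643]
side (np.float64(292.7324728898466), np.float64(232.07705698237646))
scene (np.float64(221.56729462736763), np.float64(232.91480471998153))
```

View pics/c7.png

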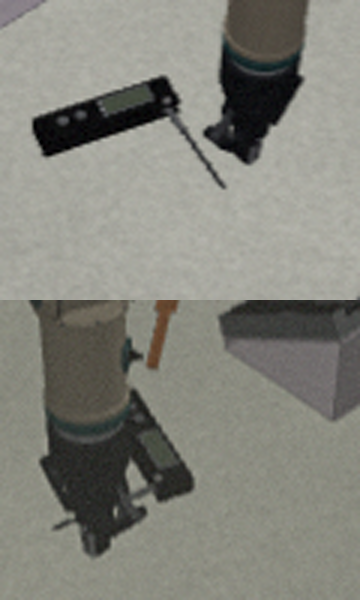

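View pics/wrist3.png

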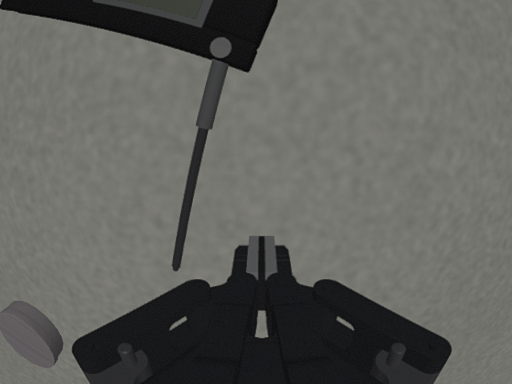

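{"op": "jog_arm", "data": {"steps": [{"dx":-0.6,"dy":0.08,"dz":-0.08,"turn":0,"claw":1},{"dx":-0.9,"dy":0.12,"dz":-0.08,"turn":0,"claw":1},{"dx":-1.2,"dy":0.17,"dz":-0.08,"turn":0,"claw":1},{"dx":-1.4,"dy":0.2,"dz":-0.08,"turn":0,"claw":1},{"dx":-1.6,"dy":0.24,"dz":-0.08,"turn":0,"claw":1},{"dx":-1.8,"dy":0.3,"dz":-0.08,"turn":0,"claw":1},{"dx":-1.97,"dy":0.35,"dz":-0.08,"turn":0,"claw":1},{"dx":-2.15,"dy":0.42,"dz":-0.08,"turn":0,"claw":1},{"dx":-2.34,"dy":0.5,"dz":-0.08,"turn":0,"claw":1},{"dx":-2.52,"dy":0.6,"dz":-0.08,"turn":0,"claw":1},{"dx":-2.7,"dy":0.7,"dz":-0.08,"turn":0,"claw":1},{"dx":-2.88,"dy":0.82,"dz":-0.08,"turn":0,"claw":1},{"dx":-3.05,"dy":0.94,"dz":-0.08,"turn":0,"claw":1},{"dx":-3.21,"dy":1.08,"dz":-0.08,"turn":0,"claw":1},{"dx":-3.37,"dy":1.22,"dz":-0.08,"turn":0,"claw":1},{"dx":-3.52,"dy":1.38,"dz":-0.08,"turn":0,"claw":1},{"dx":-3.66,"dy":1.54,"dz":-0.08,"turn":0,"claw":1}]}}

```text
clock: 6.42
tcp_pos: [0.5108, -0.2127, 0.0769]
ee_rot: [[0.0, 1.0, 0.0], [1.0, -0.0, 0.0], [0.0, 0.0, -1.0]]
wrist_force: [0.8, -0.0, 0.6]
gripper_width: 0.0
```

Run:
```python
from h import *
w=grab('wrist','wrist4.png')
p=read_state()['tcp_pos']; print(p)
```

```text
[ 0.51021455 -0.21194373  0.07682889]
```

View pics/wrist4.png

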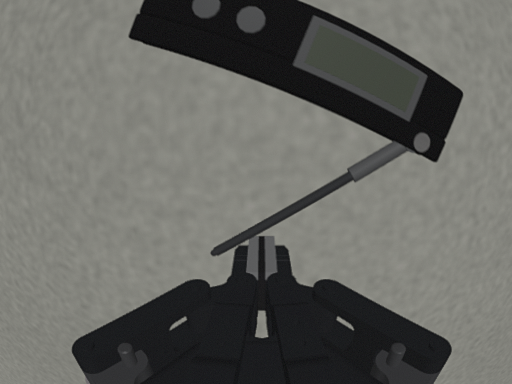

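{"op": "jog_arm", "data": {"steps": [{"dx":-0.13,"dy":0.18,"dz":0,"turn":0,"claw":1},{"dx":-0.25,"dy":0.36,"dz":0,"turn":0,"claw":1},{"dx":-0.37,"dy":0.55,"dz":0,"turn":0,"claw":1},{"dx":-0.47,"dy":0.75,"dz":0,"turn":0,"claw":1},{"dx":-0.56,"dy":0.95,"dz":0,"turn":0,"claw":1},{"dx":-0.64,"dy":1.16,"dz":0,"turn":0,"claw":1},{"dx":-0.71,"dy":1.38,"dz":0,"turn":0,"claw":1},{"dx":-0.76,"dy":1.6,"dz":0,"turn":0,"claw":1},{"dx":-0.8,"dy":1.82,"dz":0,"turn":0,"claw":1},{"dx":-0.83,"dy":2.03,"dz":0,"turn":0,"claw":1},{"dx":-0.85,"dy":2.18,"dz":0,"turn":0,"claw":1},{"dx":-0.86,"dy":2.31,"dz":0,"turn":0,"claw":1},{"dx":-0.87,"dy":2.46,"dz":0,"turn":0,"claw":1},{"dx":-0.87,"dy":2.61,"dz":0,"turn":0,"claw":1},{"dx":-0.87,"dy":2.72,"dz":0,"turn":0,"claw":1},{"dx":-0.87,"dy":2.8,"dz":0,"turn":0,"claw":1},{"dx":-0.87,"dy":2.84,"dz":0,"turn":0,"claw":1},{"dx":-0.87,"dy":2.84,"dz":0,"turn":0,"claw":1}]}}

```text
clock: 8.72
tcp_pos: [0.4893, -0.1419, 0.0769]
ee_rot: [[-0.0, 1.0, -0.0], [1.0, 0.0, 0.0], [0.0, -0.0, -1.0]]
wrist_force: [0.1, -0.3, 0.0]
gripper_width: 0.004
```

Run:
```python
from h import *
w=grab('wrist','wrist5.png')
p=read_state()['tcp_pos']; print(p)
```

```text
[ 0.48922572 -0.14202758  0.07690437]
```

View pics/wrist5.png

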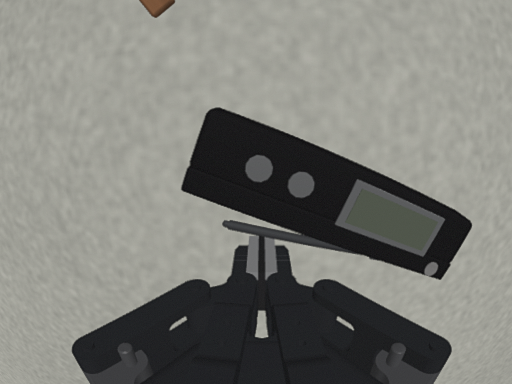

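{"op": "jog_arm", "data": {"steps": [{"dx":0,"dy":-0.6,"dz":0,"turn":0,"claw":1},{"dx":0,"dy":-1,"dz":1,"turn":0,"claw":1},{"dx":0.5,"dy":-1.5,"dz":3,"turn":0,"claw":0.5},{"dx":1.5,"dy":-2,"dz":5,"turn":0,"claw":0},{"dx":2.4,"dy":-2.4,"dz":7,"turn":0,"claw":0},{"dx":2.4,"dy":-2.4,"dz":7,"turn":0,"claw":0},{"dx":2.4,"dy":-2.4,"dz":7,"turn":0,"claw":0}]}}

```text
clock: 9.65
tcp_pos: [0.5482, -0.2027, 0.2514]
ee_rot: [[0.001, 1.0, -0.002], [1.0, -0.001, 0.0], [0.0, -0.002, -1.0]]
wrist_force: [-0.9, 0.2, -0.2]
gripper_width: 0.998
```

Run:
```python
from h import *
np.set_printoptions(precision=4,suppress=True)
w=grab('wrist','wrist6.png')
p=read_state()['tcp_pos']; print(p)
g=cv2.cvtColor(w['img'],cv2.COLOR_RGB2GRAY)
g=cv2.GaussianBlur(g,(3,3),0)
m=np.zeros_like(g); m[30:150,150:335]=(g[30:150,150:335]<75)*255
m=cv2.morphologyEx(m,cv2.MORPH_CLOSE,np.ones((9,9))); m=cv2.morphologyEx(m,cv2.MORPH_OPEN,np.ones((15,15)))
cs,_=cv2.findContours(m,cv2.RETR_EXTERNAL,cv2.CHAIN_APPROX_NONE); c=max(cs,key=cv2.contourArea)
P=np.array([onz(w,*q[0],.022,True)[:2] for q in c],np.float32)
(ce,wh,a)=cv2.minAreaRect(P); print(ce,wh,a, cv2.boxPoints((ce,wh,a)))
cv2.imwrite('pics/c8.png',cv2.resize(cv2.imread('pics/wrist6.png')[20:160,140:350],None,fx=3,fy=3,interpolation=cv2.INTER_CUBIC))
```

```text
[ 0.5477 -0.2023  0.2507]
(0.529407799243927, -0.11802241206169128) (0.05186338350176811, 0.15394416451454163) 68.84205627441406 [[ 0.4483 -0.1144]
 [ 0.5918 -0.17  ]
 [ 0.6106 -0.1216]
 [ 0.467  -0.0661]]
```

View pics/c8.png

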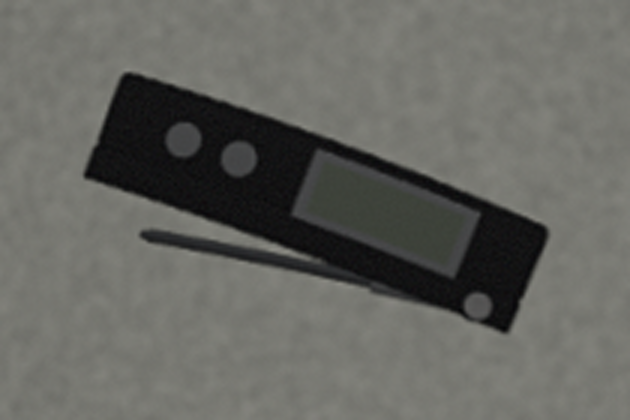

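{"op": "jog_arm", "data": {"steps": [{"dx":-0.1,"dy":0.5,"dz":0,"turn":0.18,"claw":0},{"dx":-0.2,"dy":1,"dz":0,"turn":0.36,"claw":0},{"dx":-0.3,"dy":1.5,"dz":0,"turn":0.54,"claw":0},{"dx":-0.4,"dy":2,"dz":0,"turn":0.72,"claw":0},{"dx":-0.5,"dy":2.5,"dz":0,"turn":0.9,"claw":0},{"dx":-0.6,"dy":3,"dz":-1,"turn":1.08,"claw":0},{"dx":-0.71,"dy":3.56,"dz":-2,"turn":1.2,"claw":0},{"dx":-0.71,"dy":3.56,"dz":-3,"turn":1.2,"claw":0},{"dx":-0.71,"dy":3.56,"dz":-3,"turn":1.2,"claw":0},{"dx":-0.71,"dy":3.56,"dz":-3,"turn":1.2,"claw":0}]}}

```text
clock: 10.95
tcp_pos: [0.5312, -0.1131, 0.1768]
ee_rot: [[-0.932, 0.363, -0.001], [0.363, 0.932, 0.0], [0.001, -0.0, -1.0]]
wrist_force: [0.2, 1.2, 0.2]
gripper_width: 0.997
```

Run:
```python
from h import *
w=grab('wrist','wrist7.png')
p=read_state()['tcp_pos']; print(p,read_state()['ee_rot'])
```

```text
[ 0.53166473 -0.11321018  0.17733788] [[-9.31889925e-01  3.62740922e-01  4.37556428e-04]
 [ 3.62740914e-01  9.31890025e-01 -1.00679811e-04]
 [-4.44275158e-04  6.48971175e-05 -9.99999899e-01]]
```

View pics/wrist7.png

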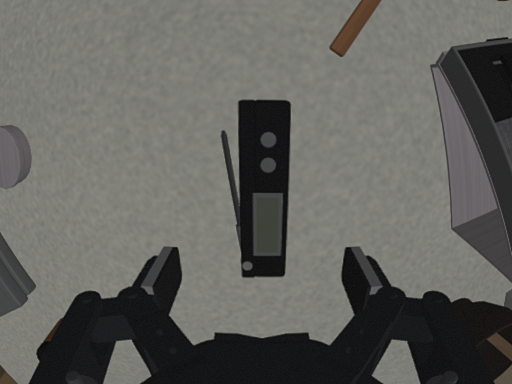

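{"op": "jog_arm", "data": {"newtons": 20, "steps": [{"dx":0,"dy":0,"dz":-1,"turn":0,"claw":0},{"dx":0,"dy":0,"dz":-2,"turn":0,"claw":0},{"dx":0,"dy":0,"dz":-3,"turn":0,"claw":0},{"dx":0,"dy":0,"dz":-3.6,"turn":0,"claw":0},{"dx":0,"dy":0,"dz":-4,"turn":0,"claw":0},{"dx":0,"dy":0,"dz":-4,"turn":0,"claw":0.15},{"dx":0,"dy":0,"dz":-4,"turn":0,"claw":0.25},{"dx":0,"dy":0,"dz":-4,"turn":0,"claw":0.35},{"dx":0,"dy":0,"dz":-4,"turn":0,"claw":0.45},{"dx":0,"dy":0,"dz":-4,"turn":0,"claw":0.55},{"dx":0,"dy":0,"dz":-4,"turn":0,"claw":0.7},{"dx":0,"dy":0,"dz":-4,"turn":0,"claw":0.8},{"dx":0,"dy":0,"dz":-4,"turn":0,"claw":0.8},{"dx":0,"dy":0,"dz":-4,"turn":0,"claw":0.8}]}}

```text
clock: 12.75
tcp_pos: [0.5318, -0.1129, 0.0774]
ee_rot: [[-0.932, 0.362, 0.001], [0.362, 0.932, -0.0], [-0.001, 0.0, -1.0]]
wrist_force: [-0.6, 0.2, 5.8]
gripper_width: 0.465
```

```bash
python3 - <<'E'
from h import *
w=grab('wrist','wrist8.png')
r=read_state(); p=r['tcp_pos']; print(p,r['gripper_width']*85,r['clock'])
E
cp pics/wrist8.png pics/v8.png
```

```text
[ 0.53177258 -0.11295844  0.07735627] 39.33410121432176 12.8
```

View pics/wrist8.png

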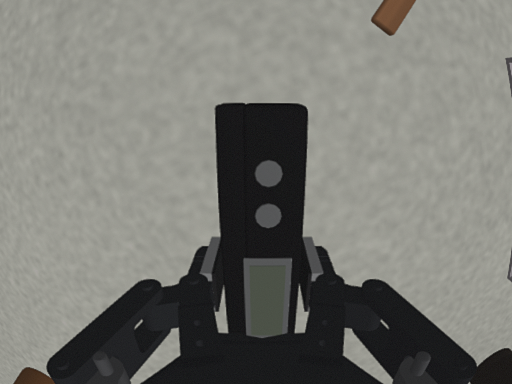

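Run:
```python
from h import *
np.set_printoptions(precision=4,suppress=True)
def tool(s,st_R,st_p,u,v,axis,val):
    c,d=ray(s,u,v,True); c=st_R.T@(c-st_p); d=st_R.T@d
    return c+d*(val-c[axis])/d[axis]
r=read_state(); R=r['ee_rot'];p=r['tcp_pos']; w=load('wrist8')
for u,v in [(222,237),(303,237)]: print(tool(w,R,p,u,v,0,.011))
for u,v in [(217,104),(307,104)]: # far end top corners; top at tool z = .0774-.022
    print('bar end',tool(w,R,p,u,v,2,p[2]-.022))
for u,v in [(268,173),(268,216),(246,260),(290,260)]: print('b',tool(w,R,p,u,v,2,p[2]-.022))
w3=load('wrist3'); R3=np.array([[0,1,0],[1,0,0],[0,0,-1.]]); p3=np.array([.603,-.2515,.0792])
print('shut',tool(w3,R3,p3,261,236,0,.011))
w2=load('wrist2'); p2=np.array([.5497,-.1997,.2541])
for u in [178,346]: print('open',tool(w2,R3,p2,u,247,0,.011))
```

```text
[ 0.011  -0.0212  0.0663]
[0.011  0.0208 0.0663]
bar end [ 0.0784 -0.0194  0.0554]
bar end [0.0785 0.0183 0.0554]
b [0.0483 0.0021 0.0554]
b [0.0279 0.0023 0.0554]
b [ 0.004  -0.0084  0.0554]
b [0.0039 0.0134 0.0554]
shut [0.011  0.0001 0.066 ]
open [ 0.011  -0.0404  0.0523]
open [0.011  0.0407 0.052 ]
```

{"op": "jog_arm", "data": {"newtons": 20, "steps": [{"dx":0,"dy":0,"dz":0,"turn":0,"claw":0.4},{"dx":0,"dy":0,"dz":0,"turn":0,"claw":0.4},{"dx":0,"dy":0,"dz":0.18,"turn":0,"claw":0.4},{"dx":0,"dy":0,"dz":0.18,"turn":0,"claw":0.4},{"dx":0,"dy":0,"dz":0.18,"turn":0,"claw":0.5},{"dx":0,"dy":0,"dz":0.18,"turn":0,"claw":0.55},{"dx":0,"dy":0,"dz":0.18,"turn":0,"claw":0.7},{"dx":0,"dy":0,"dz":0.18,"turn":0,"claw":0.8},{"dx":0,"dy":0,"dz":0.18,"turn":0,"claw":0.8}]}}

```text
clock: 13.92
tcp_pos: [0.5316, -0.1129, 0.0815]
ee_rot: [[-0.932, 0.362, 0.0], [0.362, 0.932, -0.0], [-0.0, 0.0, -1.0]]
wrist_force: [-1.4, -0.3, 4.4]
gripper_width: 0.464
```

Run:
```python
from h import *
w=grab('wrist','wrist9.png')
s=grab('side','side9.png')
cv2.imwrite('pics/c9.png',cv2.resize(cv2.imread('pics/side9.png')[170:260,190:310],None,fx=5,fy=5,interpolation=cv2.INTER_CUBIC))
```

```text
(no output)
```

View pics/wrist9.png

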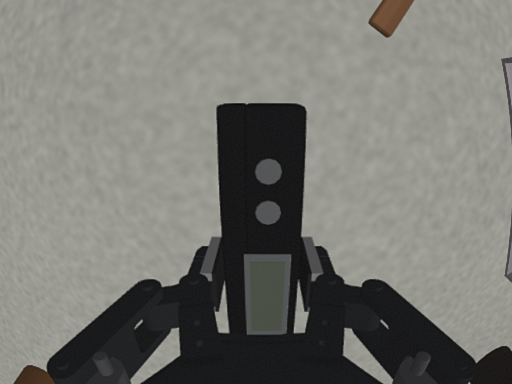

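View pics/c9.png

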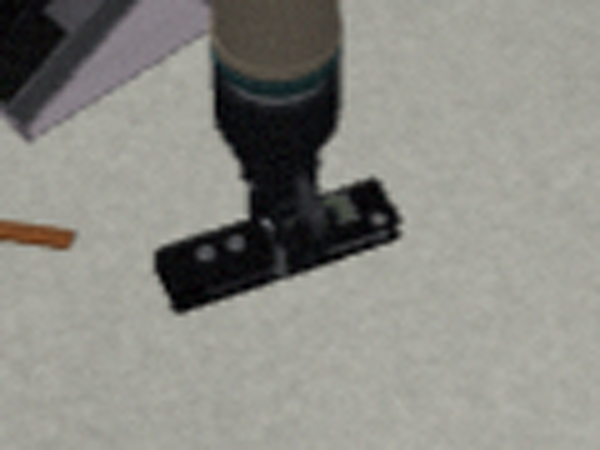

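Run:
```python
from h import *
np.set_printoptions(precision=3,suppress=True)
P=np.array([.5722,.3086,.0737]); C=np.array([.5316,-.1129,.0815]); ya=-.065
def tcp(th,xc,lift=0):
    th=np.radians(th); c=np.array([.866*xc,.5*xc])-np.array([.078*np.cos(th)+.011*np.sin(th),.078*np.sin(th)-.011*np.cos(th)])
    return P+[c[0]*np.cos(ya),c[0]*np.sin(ya),c[1]+.0705+lift]
for th,xc,l in [(0,.072,.06),(0,.072,.01),(0,.072,0),(5,.0725,0),(10,.073,0),(15,.0735,0),(20,.0745,0),(25,.075,0),(30,.076,0)]:
    t=tcp(th,xc,l); print(th,xc,l,t,(t-C)/.025)
```

```text
0 0.072 0.06 [0.557 0.31  0.251] [ 0.999 16.901  6.788]
0 0.072 0.01 [0.557 0.31  0.201] [ 0.999 16.901  4.788]
0 0.072 0 [0.557 0.31  0.191] [ 0.999 16.901  4.388]
5 0.0725 0 [0.556 0.31  0.185] [ 0.99  16.901  4.124]
10 0.073 0 [0.557 0.31  0.178] [ 1.005 16.9    3.86 ]
15 0.0735 0 [0.558 0.31  0.171] [ 1.044 16.898  3.595]
20 0.0745 0 [0.56  0.309 0.165] [ 1.123 16.893  3.344]
25 0.075 0 [0.562 0.309 0.159] [ 1.209 16.887  3.088]
30 0.076 0 [0.565 0.309 0.153] [ 1.335 16.879  2.849]
```

{"op": "jog_arm", "data": {"steps": [{"dx":0,"dy":0,"dz":0.3,"turn":0,"claw":0.8},{"dx":0,"dy":0,"dz":1,"turn":0,"claw":0.8},{"dx":0,"dy":0,"dz":2,"turn":0,"claw":0.8},{"dx":0,"dy":0,"dz":3.2,"turn":0,"claw":0.8},{"dx":0,"dy":0,"dz":4.5,"turn":0,"claw":0.8},{"dx":0.1,"dy":0.8,"dz":6,"turn":0.05,"claw":0.8},{"dx":0.2,"dy":2,"dz":7.2,"turn":0.1,"claw":0.8},{"dx":0.3,"dy":3.5,"dz":8,"turn":0.15,"claw":0.8},{"dx":0.4,"dy":5,"dz":8,"turn":0.2,"claw":0.8},{"dx":0.5,"dy":6.5,"dz":8,"turn":0.25,"claw":0.8},{"dx":0.6,"dy":8,"dz":8,"turn":0.306,"claw":0.8},{"dx":0.7,"dy":9.5,"dz":8,"turn":0.306,"claw":0.8},{"dx":0.8,"dy":11,"dz":8,"turn":0.306,"claw":0.8},{"dx":0.9,"dy":12.5,"dz":8,"turn":0.306,"claw":0.8},{"dx":1,"dy":14,"dz":8,"turn":0.306,"claw":0.8},{"dx":1,"dy":15.3,"dz":8,"turn":0.306,"claw":0.8},{"dx":1,"dy":16.3,"dz":8,"turn":0.306,"claw":0.8},{"dx":1,"dy":16.9,"dz":7.5,"turn":0.306,"claw":0.8},{"dx":1,"dy":16.9,"dz":6.8,"turn":0.306,"claw":0.8},{"dx":1,"dy":16.9,"dz":6.8,"turn":0.306,"claw":0.8}]}}

```text
clock: 16.52
tcp_pos: [0.5557, 0.3069, 0.2489]
ee_rot: [[-0.998, 0.066, -0.004], [0.066, 0.998, -0.004], [0.004, -0.005, -1.0]]
wrist_force: [-0.2, -0.7, -2.4]
gripper_width: 0.459
```

Run:
```python
from h import *
w=grab('wrist','wrist10.png')
s=grab('side','side10.png')
c=grab('scene','scene10.png')
print(read_state()['tcp_pos'])
a=cv2.resize(cv2.imread('pics/side10.png')[60:210,130:280],None,fx=3,fy=3,interpolation=cv2.INTER_CUBIC);b=cv2.resize(cv2.imread('pics/scene10.png')[60:210,240:350],None,fx=3,fy=3,interpolation=cv2.INTER_CUBIC)
cv2.imwrite('pics/c10.png',np.hstack([a,b]))
```

```text
[0.55699629 0.30820814 0.25135075]
```

View pics/wrist10.png

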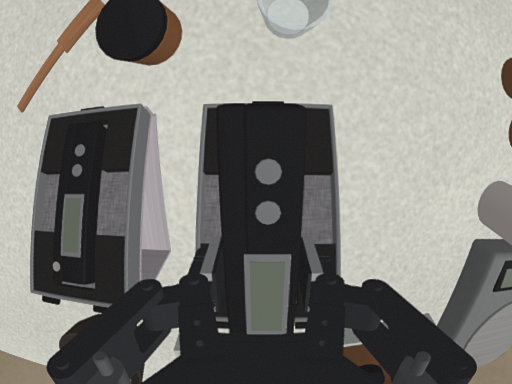

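View pics/c10.png

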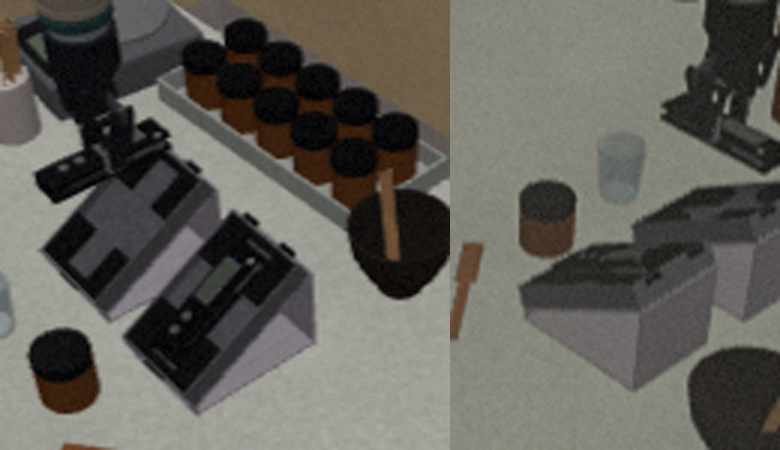

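Run:
```python
from case import *
w=load('wrist10'); P=np.array([.5722,.3086,.0737]); R=Rof(-.065)
for o in [(-97,61,14),(-97,-61,14),(-31,57,12),(-31,-57,12),(-31,57,0),(-31,-57,0)]: print(o,np.round(proj(w,R@(np.array(o)/1000)+P,True),1))
r=read_state();Rt=r['ee_rot']; p=r['tcp_pos']
for o in [(.078,-.02,.0595),(.078,.02,.0595)]: print('bar',proj(w,Rt@np.array(o)+p,True))
im=cv2.imread('pics/wrist10.png'); cv2.imwrite('pics/c11.png',cv2.resize(im[90:310,190:350],None,fx=3.6,fy=3.6/1.35,interpolation=cv2.INTER_CUBIC))
```

```text
(-97, 61, 14) [330.4 104.1]
(-97, -61, 14) [201.8 103.8]
(-31, 57, 12) [330.8 171.4]
(-31, -57, 12) [201.9 171.2]
(-31, 57, 0) [327.9 174.8]
(-31, -57, 0) [204.4 174.6]
bar (np.float64(220.3317757318418), np.float64(108.65880201167357))
bar (np.float64(314.244371158791), np.float64(109.10009179251986))
```

View pics/c11.png

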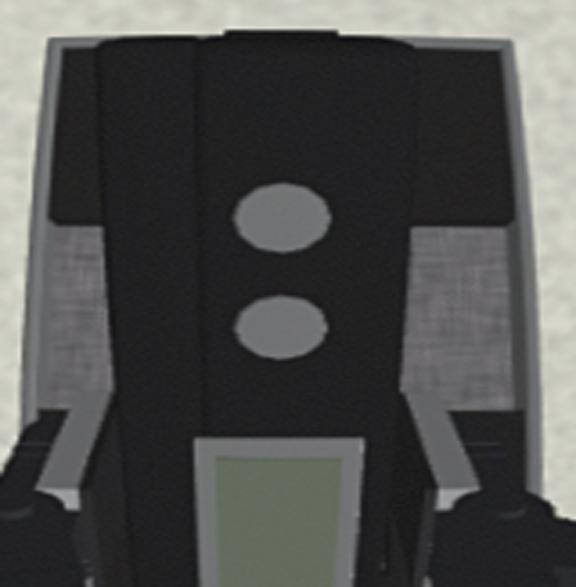

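Run:
```python
from case import *
print(read_state()['tcp_pos'],read_state()['clock'])
w=grab('wrist','wrist11.png'); P=np.array([.5722,.3086,.0737]); R=Rof(-.065)
for o in [(-97,61,14),(-97,-61,14),(-31,57,12),(-31,-57,12)]: print(o,np.round(proj(w,R@(np.array(o)/1000)+P,True),1))
r=read_state();Rt=r['ee_rot']; p=r['tcp_pos']; print(p)
for o in [(.078,-.02,.0595),(.078,.02,.0595),(.011,-.02,.07),(.011,.02,.07)]: print('bar',proj(w,Rt@np.array(o)+p,True))
im=cv2.imread('pics/wrist11.png'); cv2.imwrite('pics/c11.png',cv2.resize(im[90:310,190:350],None,fx=3.6,fy=3.6/1.35,interpolation=cv2.INTER_CUBIC))
```

```text
[0.55699629 0.30820814 0.25135075] 16.675
(-97, 61, 14) [327.7 101.8]
(-97, -61, 14) [199.9 101.8]
(-31, 57, 12) [328.  168.5]
(-31, -57, 12) [199.9 168.6]
[0.55707519 0.3085826  0.25173643]
bar (np.float64(217.96754579673484), np.float64(105.49949633401881))
bar (np.float64(310.7067791183172), np.float64(105.70066052789024))
bar (np.float64(225.9626986221215), np.float64(234.79363232497224))
bar (np.float64(301.59648901456285), np.float64(234.7802627833684))
```

View pics/c11.png

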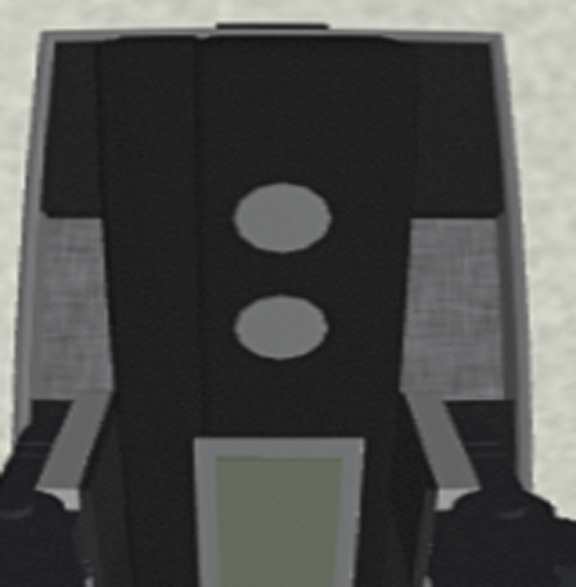

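{"op": "jog_arm", "data": {"newtons": 20, "steps": [{"dx":0,"dy":0.06,"dz":-0.6,"turn":0,"claw":0.8},{"dx":0,"dy":0.06,"dz":-1.3,"turn":0,"claw":0.8},{"dx":0,"dy":0.06,"dz":-1.8,"turn":0,"claw":0.8},{"dx":0,"dy":0.06,"dz":-2.1,"turn":0,"claw":0.8},{"dx":0,"dy":0.06,"dz":-2.3,"turn":0,"claw":0.8},{"dx":0,"dy":0.06,"dz":-2.5,"turn":0,"claw":0.8},{"dx":0,"dy":0.06,"dz":-2.66,"turn":0,"claw":0.8},{"dx":0,"dy":0.06,"dz":-2.66,"turn":0,"claw":0.8}]}}

```text
clock: 17.73
tcp_pos: [0.5557, 0.3113, 0.1848]
ee_rot: [[-0.998, 0.064, -0.001], [0.064, 0.998, -0.0], [0.001, -0.0, -1.0]]
wrist_force: [-4.4, -0.4, 0.6]
gripper_width: 0.459
```

```bash
cat > look.py <<'E'
from h import *
import sys
n=sys.argv[1]; s=grab('side','side'+n+'.png'); c=grab('scene','scene'+n+'.png')
r=read_state(); print(r['tcp_pos'],r['wrist_force'],r['torque'],r['clock'])
a=cv2.resize(cv2.imread('pics/side%s.png'%n)[80:190,130:240],None,fx=4,fy=4,interpolation=cv2.INTER_CUBIC);b=cv2.resize(cv2.imread('pics/scene%s.png'%n)[80:190,280:365],None,fx=4,fy=4,interpolation=cv2.INTER_CUBIC)
cv2.imwrite('pics/L%s.png'%n,np.hstack([a,b]))
E
python3 look.py 12
```

```text
[0.55633988 0.31141481 0.1851443 ] [-3.56024767  0.01619975  0.54971075] [ 0.07316155  0.73237599 -0.07307808] 17.825
```

View pics/L12.png

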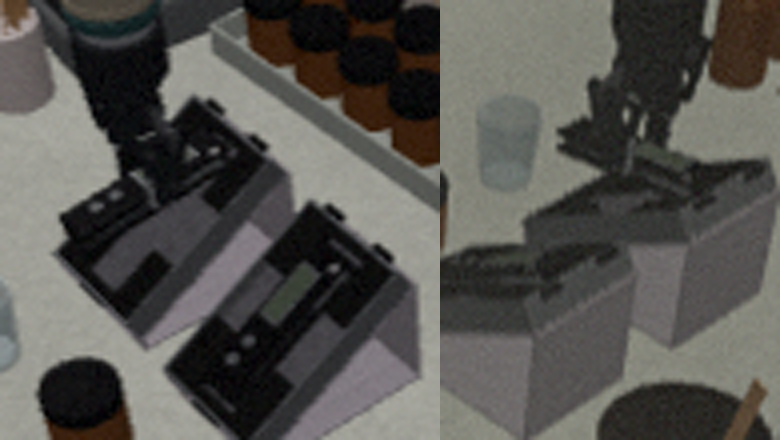

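{"op": "jog_arm", "data": {"steps": [{"dx":-0.1,"dy":0,"dz":0,"turn":0,"claw":0.8},{"dx":-0.15,"dy":0,"dz":0,"turn":0,"claw":0.8},{"dx":-0.15,"dy":0,"dz":0,"turn":0,"claw":0.8}]}}

```text
clock: 18.2
tcp_pos: [0.5532, 0.3108, 0.185]
ee_rot: [[-0.998, 0.065, 0.001], [0.065, 0.998, 0.0], [-0.001, 0.0, -1.0]]
wrist_force: [-0.3, -0.2, -1.1]
gripper_width: 0.461
```

{"op": "jog_arm", "data": {"steps": [{"dx":0,"dy":0,"dz":-0.14,"turn":0,"claw":0.8},{"dx":0,"dy":0,"dz":-0.27,"turn":0,"claw":0.8},{"dx":0,"dy":0,"dz":-0.27,"turn":0,"claw":0.8}]}}

```text
clock: 18.58
tcp_pos: [0.5527, 0.311, 0.1779]
ee_rot: [[-0.998, 0.065, -0.0], [0.065, 0.998, -0.0], [0.0, -0.0, -1.0]]
wrist_force: [-0.7, -0.4, 0.2]
gripper_width: 0.462
```

```bash
python3 look.py 13
```

```text
[0.55271342 0.31098922 0.17807169] [-0.4108113  -0.98160707  0.46508836] [-0.06918115  0.09361818 -0.01561008] 18.675
```

View pics/L13.png

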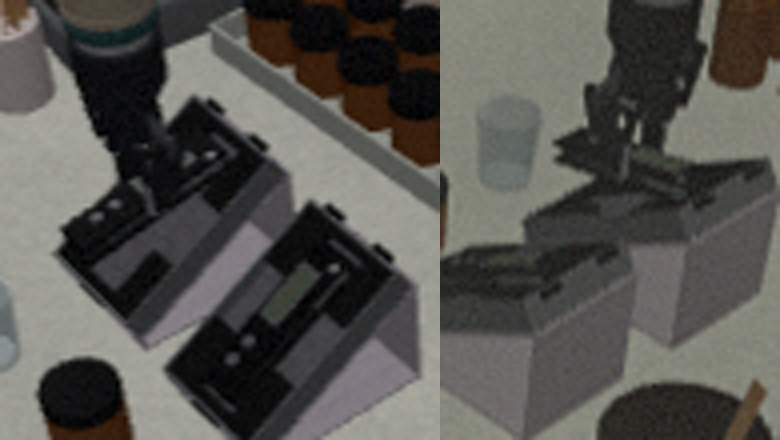

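{"op": "jog_arm", "data": {"steps": [{"dx":0.04,"dy":0,"dz":-0.14,"turn":0,"claw":0.8},{"dx":0.08,"dy":0,"dz":-0.27,"turn":0,"claw":0.8},{"dx":0.13,"dy":0,"dz":-0.39,"turn":0,"claw":0.8},{"dx":0.18,"dy":0,"dz":-0.51,"turn":0,"claw":0.8},{"dx":0.18,"dy":0,"dz":-0.51,"turn":0,"claw":0.8}]}}

```text
clock: 19.3
tcp_pos: [0.5573, 0.3112, 0.1651]
ee_rot: [[-0.998, 0.065, -0.0], [0.065, 0.998, 0.0], [0.0, 0.0, -1.0]]
wrist_force: [-2.1, 0.0, 0.0]
gripper_width: 0.462
```

```bash
python3 look.py 14
python3 - <<'E'
from h import *
w=grab('wrist','wrist14.png')
E
```

```text
[0.55761064 0.31111936 0.16542214] [-2.17492524  1.04011249 -1.28644471] [0.08200309 0.22849872 0.0366224 ] 19.4
```

View pics/L14.png

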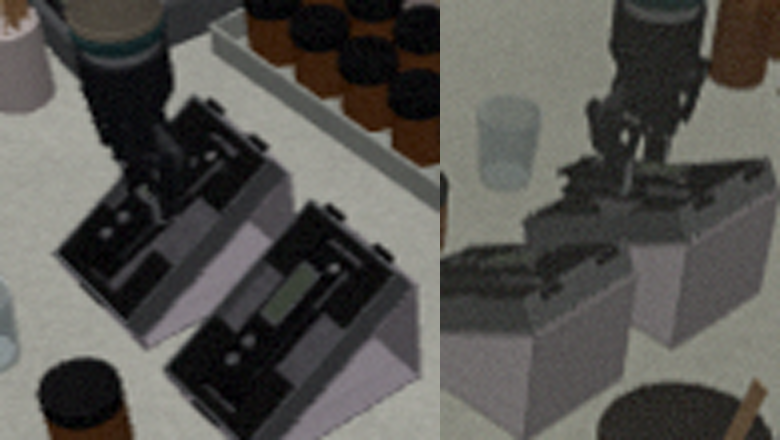

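View pics/wrist14.png

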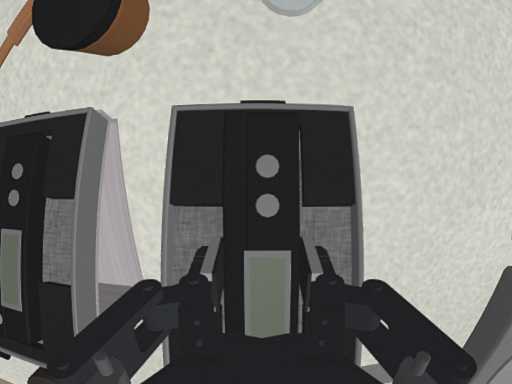

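```bash
cat > z.py <<'E'
import cv2,sys,numpy as np
f,o=sys.argv[1:3]; x0,y0,x1,y1=map(int,sys.argv[3:7]); k=float(sys.argv[7])
im=cv2.imread('pics/'+f)[y0:y1,x0:x1].astype(float); im=255*np.clip(im/255,0,1)**0.45
cv2.imwrite('pics/'+o,cv2.resize(im.astype('uint8'),None,fx=k,fy=k,interpolation=cv2.INTER_CUBIC))
E
python3 z.py wrist14.png z14.png 155 95 370 275 3.2
python3 - <<'E'
from case import *
w=load('wrist14'); R=Rof(-.065)
for P in ([.5722,.3086,.0737],):
  for o in [(-97,61,14),(-97,-61,14),(-83,25,12),(-83,-25,12),(-83,25,0),(-83,-25,0),(-31,57,12),(-31,-57,12)]: print(o,np.round((np.array(proj(w,R@(np.array(o)/1000)+P,True))-[155,95])*3.2,0))
E
```

```text
(-97, 61, 14) [626.  34.]
(-97, -61, 14) [49. 34.]
(-83, 25, 12) [460.  92.]
(-83, -25, 12) [214.  92.]
(-83, 25, 0) [454. 115.]
(-83, -25, 0) [221. 115.]
(-31, 57, 12) [631. 346.]
(-31, -57, 12) [ 43. 345.]
```

View pics/z14.png

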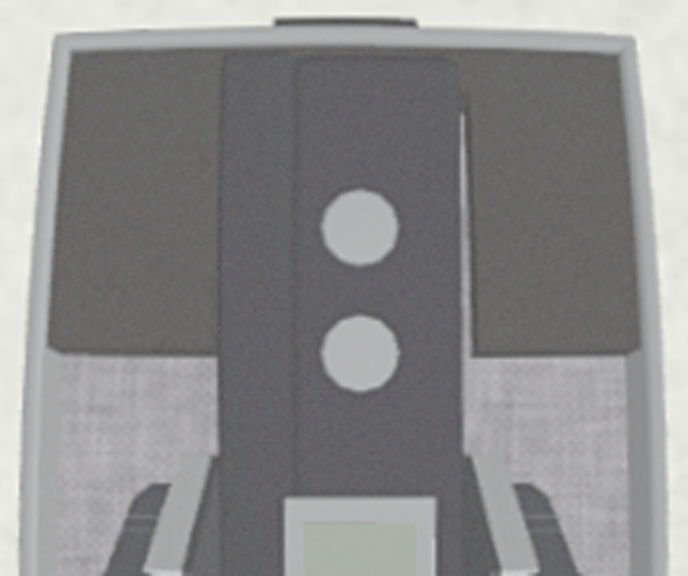

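{"op": "jog_arm", "data": {"steps": [{"dx":0.06,"dy":0.03,"dz":-0.13,"turn":0,"claw":0.8},{"dx":0.13,"dy":0.04,"dz":-0.26,"turn":0,"claw":0.8},{"dx":0.2,"dy":0.04,"dz":-0.36,"turn":0,"claw":0.8},{"dx":0.2,"dy":0.04,"dz":-0.36,"turn":0,"claw":0.8}]}}

```text
clock: 19.95
tcp_pos: [0.5623, 0.312, 0.1561]
ee_rot: [[-0.998, 0.065, -0.0], [0.065, 0.998, -0.0], [0.0, -0.0, -1.0]]
wrist_force: [-1.7, -1.1, -0.2]
gripper_width: 0.461
```

```bash
python3 look.py 15
python3 - <<'E'
from h import *
w=grab('wrist','wrist15.png')
E
python3 z.py wrist15.png z15.png 155 95 370 275 3.2
```

```text
[0.562541   0.31200503 0.156356  ] [-2.09458042 -0.07671568 -0.1482287 ] [0.00171314 0.31636939 0.02944234] 20.05
```

View pics/L15.png

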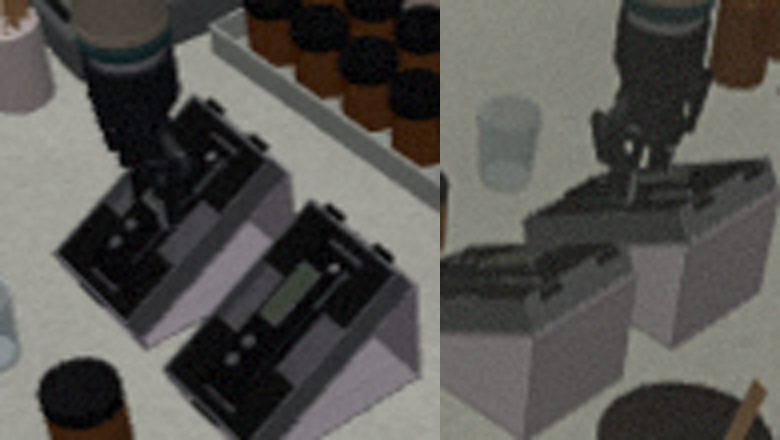

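View pics/z15.png

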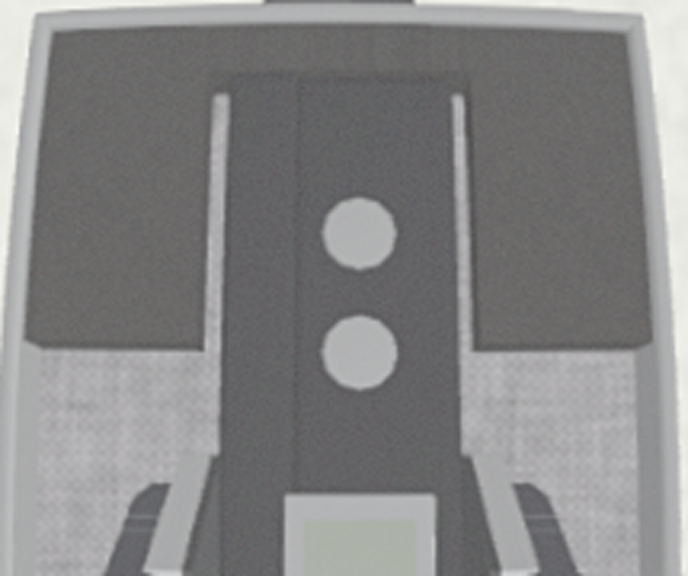

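{"op": "jog_arm", "data": {"steps": [{"dx":0.03,"dy":0,"dz":-0.06,"turn":0,"claw":0.8},{"dx":0.06,"dy":0,"dz":-0.12,"turn":0,"claw":0.8},{"dx":0.06,"dy":0,"dz":-0.12,"turn":0,"claw":0.8}]}}

```text
clock: 20.48
tcp_pos: [0.563, 0.3121, 0.1559]
ee_rot: [[-0.998, 0.065, -0.001], [0.065, 0.998, -0.001], [0.001, -0.001, -1.0]]
wrist_force: [-8.8, -3.7, 16.3]
gripper_width: 0.462
```

{"op": "jog_arm", "data": {"steps": [{"dx":-0.03,"dy":0,"dz":0.07,"turn":0,"claw":0.8},{"dx":-0.03,"dy":0,"dz":0.09,"turn":0,"claw":0.8}]}}

```text
clock: 20.72
tcp_pos: [0.5631, 0.3121, 0.156]
ee_rot: [[-0.998, 0.065, 0.0], [0.065, 0.998, 0.0], [-0.0, 0.0, -1.0]]
wrist_force: [-3.6, -1.7, 2.0]
gripper_width: 0.458
```

```bash
python3 look.py 16
python3 - <<'E'
from h import *
w=grab('wrist','wrist16.png')
E
python3 z.py wrist16.png z16.png 155 95 370 335 2.4;python3 z.py side16.png s16.png 130 90 230 180 6
```

```text
[0.56314614 0.31207432 0.15603082] [-3.2755371  -1.71438083  5.97563187] [-0.24329512  0.6820452  -0.11791636] 20.825
```

View pics/s16.png

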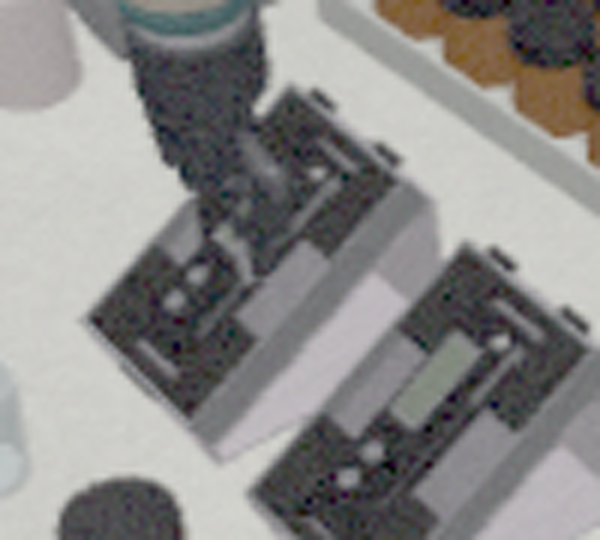

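View pics/z16.png

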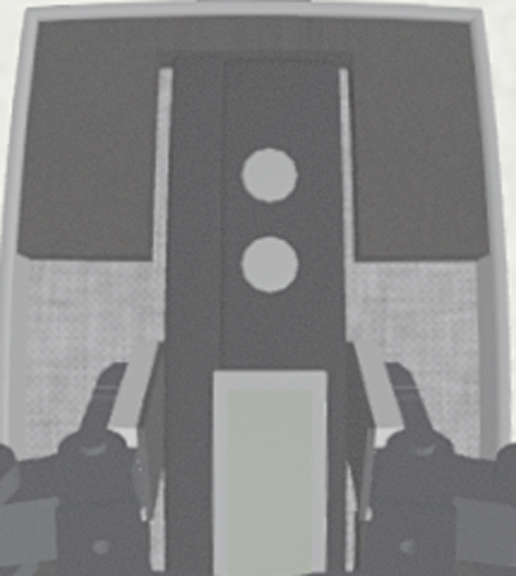

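{"op": "jog_arm", "data": {"steps": [{"dx":-0.03,"dy":0,"dz":0.03,"turn":0,"claw":0.5},{"dx":-0.03,"dy":0,"dz":0.03,"turn":0,"claw":0.45},{"dx":-0.03,"dy":0,"dz":0.03,"turn":0,"claw":0.4},{"dx":-0.03,"dy":0,"dz":0.03,"turn":0,"claw":0.35},{"dx":-0.03,"dy":0,"dz":0.03,"turn":0,"claw":0.3},{"dx":-0.03,"dy":0,"dz":0.03,"turn":0,"claw":0.3}]}}

```text
clock: 21.62
tcp_pos: [0.5623, 0.312, 0.1564]
ee_rot: [[-0.998, 0.065, 0.0], [0.065, 0.998, 0.0], [-0.0, 0.0, -1.0]]
wrist_force: [0.6, -0.0, 0.8]
gripper_width: 0.697
```

```bash
python3 - <<'E'
from h import *
w=grab('wrist','wrist17.png'); print(read_state()['wrist_force'])
E
python3 z.py wrist17.png z17.png 155 95 370 335 2.4
```

```text
[-0.14791173  0.38032205 -0.15539107]
```

View pics/z17.png

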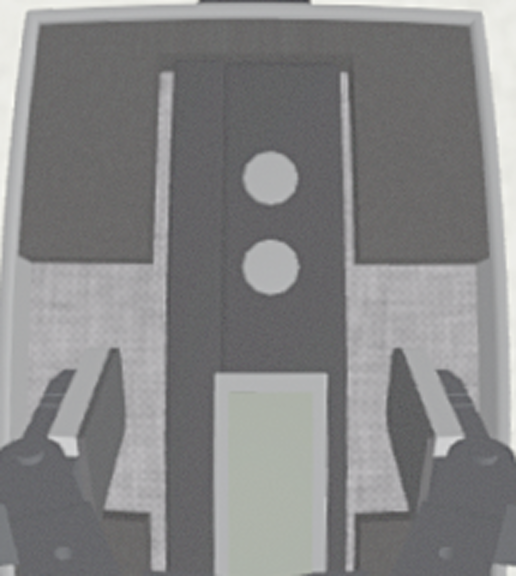

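Released and the bar did not move. Now I lift straight up and clear the view.

{"op": "jog_arm", "data": {"steps": [{"dx":0,"dy":0,"dz":0.4,"turn":0,"claw":0.3},{"dx":0,"dy":0,"dz":1,"turn":0,"claw":0.3},{"dx":0,"dy":0,"dz":2,"turn":0,"claw":0.3},{"dx":0,"dy":0,"dz":3.5,"turn":0,"claw":0.3},{"dx":0.5,"dy":0,"dz":5,"turn":0,"claw":0.3},{"dx":1.5,"dy":0,"dz":6,"turn":0,"claw":0.3},{"dx":3,"dy":0,"dz":6,"turn":0,"claw":0.3},{"dx":4,"dy":0,"dz":6,"turn":0,"claw":0.3},{"dx":4,"dy":0,"dz":6,"turn":0,"claw":0.3},{"dx":4,"dy":0,"dz":6,"turn":0,"claw":0.3}]}}

```text
clock: 22.92
tcp_pos: [0.6612, 0.3125, 0.3069]
ee_rot: [[-0.998, 0.064, -0.001], [0.064, 0.998, 0.001], [0.001, 0.0, -1.0]]
wrist_force: [-0.6, 0.2, -0.4]
gripper_width: 0.7
```

```bash
python3 - <<'E'
from h import *
w=grab('wrist','wrist18.png'); s=grab('side','side18.png'); print(read_state()['tcp_pos'],read_state()['wrist_force'])
E
python3 z.py wrist18.png z18.png 150 60 370 300 2.4; python3 z.py side18.png s18.png 130 90 240 190 6
```

```text
[0.66107155 0.31263992 0.30699185] [-0.2748029  -0.54662855 -0.23550738]
```

View pics/z18.png

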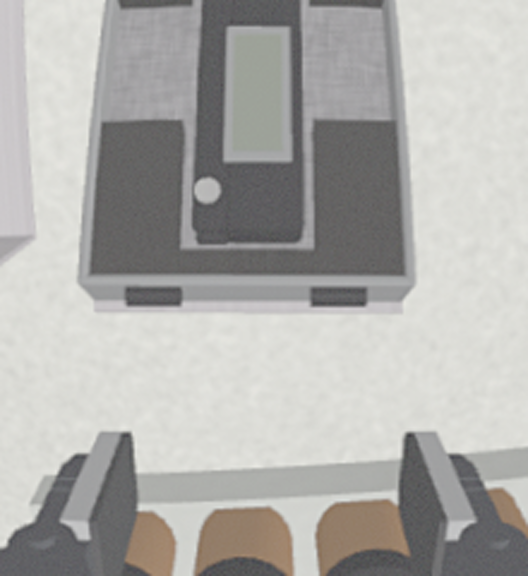

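View pics/s18.png

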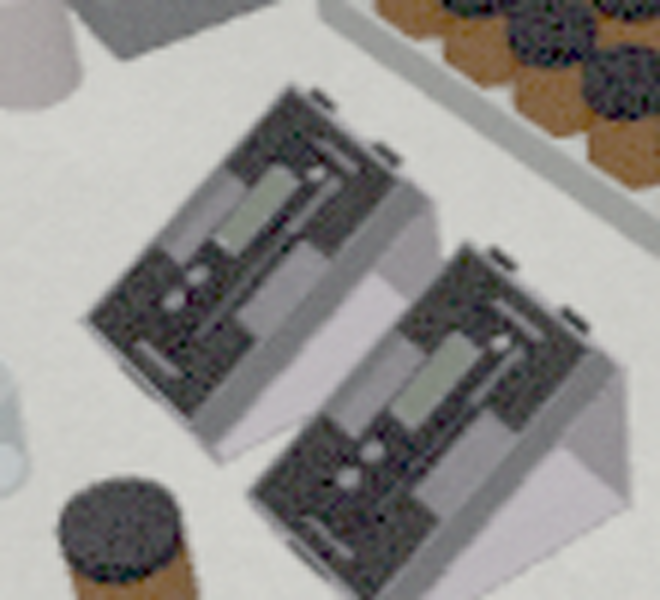

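```bash
python3 z.py wrist18.png z18b.png 170 0 350 180 3.3
```

View pics/z18b.png

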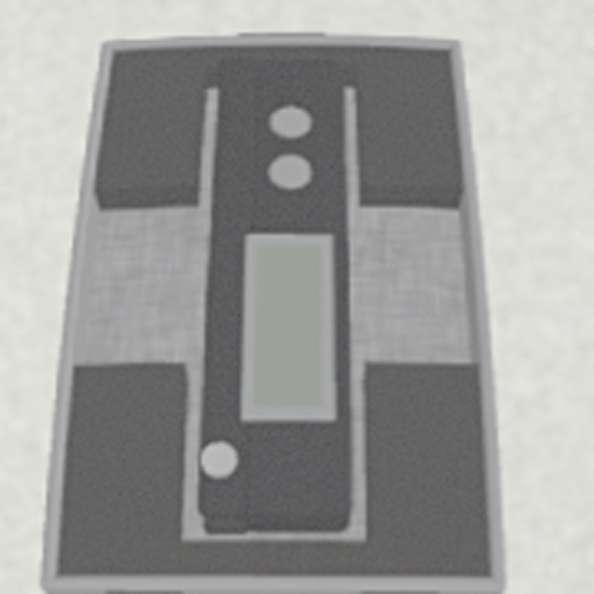

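Run:
```python
from case import *
np.set_printoptions(precision=4,suppress=True)
w=load('wrist18')
f=lambda a:np.array(a,float)/3.3+[170,0]
obj=np.array([(-97,-61,14),(-97,61,14),(97,61,14),(97,-61,14)])/1000
px=[f(a) for a in [(105,43),(460,42),(502,582),(44,580)]]
R,t,e=pnp(w,obj,px,True); print(t,Ro.from_matrix(R).as_euler('ZYX',degrees=True),e.tolist())
for nm,a,z in [('LL',(217,60),22),('LR',(352,62),22),('UL',(200,510),22),('UR',(350,515),22),('pin',(219,460),22),('but1',(290,121),22),('but2',(290,172),22),('pktUL',(183,541),0),('pktUR',(364,541),0),('pktLL',(206,87),12),('pktLR',(353,87),12)]:
    P=onplane(w,*f(a),t+R[:,2]*z/1000,R[:,2],True); print(nm,(R.T@(P-t))*1000)
```

```text
[0.5713 0.3101 0.0696] [ -4.0383 -30.1338   0.163 ] [[0.4, 0.1], [0.4, 0.1], [0.1, 0.1], [0.1, 0.0]]
LL [-77.4599 -20.6915  22.    ]
LR [-76.3799  23.2538  22.    ]
UL [ 80.3127 -18.4662  22.    ]
UR [81.5213 20.2327 22.    ]
pin [ 66.4593 -13.9523  22.    ]
but1 [-49.2268   3.4399  22.    ]
but2 [-28.2255   3.6792  22.    ]
pktUL [ 82.1805 -25.3764   0.    ]
pktUR [81.961  25.2116  0.    ]
pktLL [-74.1994 -24.8944  12.    ]
pktLR [-73.977   23.9617  12.    ]
```

```bash
python3 -c "
from station import *
print(read_state()['clock']); print(close_job())"
```

```text
23.025
the job is handed in; nothing more can be done
None
```

The thermometer is in the empty case's pocket, folded, display up and released. I handed the job in at 23.0 s; the hand-in gives no verdict.

**What I did:** With the shut fingertips I swept the probe from about 96° to about 9°. Closing the jaws on the bar's middle pushed it home while the bar lay on the counter. I then carried the bar over and touched its hinge end to the upper part of the pocket. Lowering further let it pivot in a 20 N grip until it lay on the slope, and I opened the fingers and lifted clear.

**Last checks:**
- **Placing:** the wrist view shows the bar inside the pocket with foam showing along both sides and at the upper end. From the pin and face corners I put its centre about 2–3 mm up the slope and 1–2 mm across from the pocket's centre.
- **Flatness:** I have no direct tilt measurement. In the side view the bar lies parallel to the thermometer in the other case.
- **Probe:** in the side view the slot looks the same as on the other thermometer, with nothing sticking out. I did not measure the angle.
- **Contact:** the wrist force was near zero after release and the arm is clear.
- **Bystanders:** nothing I did came near them, but I did not re-measure their positions.

**What disagreed or went off plan:**
- Two estimates of the pocket's centre differed by about 4 mm in height and 1–2 mm sideways.
- My hand-picked bar corners gave a width of 44 mm at one end and 39 mm at the other, against a true 40 mm. I put that down to pixel picking.
- When lowering, the bar met a sideways force of about 4 N, so I backed off 4 mm and went on.
- The final press briefly reached 16 N before I eased off.

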